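# Sweep the shaft collars off the stripping board into the tin tray

### The job

Clear the three loose steel shaft collars from the teak board: sweep each one across the board with your fingertips and off the edge, so that all three drop into the open tin tray standing against the board's side. Only push them along: do not pinch them, press down hard on them or lift them. Leave the loupe standing and everything else on the board and the counter where it is.

Things in the scene. Friction and masses are not known exactly. Their poses are not given: they have to be found in the camera images.
- collar1_center (a point): Plain steel shaft collar (a thick ring), 25 mm across, 13 mm high, 10 mm bore, about 40 g, lying flat and loose on the board; this point is its centre, 6.5 mm above the board's top, and moves with it. There are three, all alike.
- collar2_center (a point): Plain steel shaft collar (a thick ring), 25 mm across, 13 mm high, 10 mm bore, about 40 g, lying flat and loose on the board; this point is its centre, 6.5 mm above the board's top, and moves with it. There are three, all alike.
- collar3_center (a point): Plain steel shaft collar (a thick ring), 25 mm across, 13 mm high, 10 mm bore, about 40 g, lying flat and loose on the board; this point is its centre, 6.5 mm above the board's top, and moves with it. There are three, all alike.
- board: Teak stripping board fixed on the granite counter, 280 mm along its own x, 340 mm along its own y, 36 mm thick, flat top without a rim and with square edges. Origin: centre of its underside (on the counter, z = 0); its top is at z = 36 mm. Its own +x points roughly away from the robot, its own y runs along its long way.
- tray: Open tin tray on the counter, against the board's +y or -y end (it differs; the lidded tin is at the other), gap 1.5 mm, long side along that end, shifted along it by up to 35 mm from the middle. 190 mm along its own x, 120 mm along its own y, 30 mm high (rim 6 mm below the board's top), walls and floor 3 mm. Loose, 0.45 kg. Origin: centre of its underside; axes parallel to the board's.
- loupe: Dark horn watchmaker's eye loupe, standing upright near the board's middle line, 34 mm across its foot, 33 mm high, 30 g, easily tipped; its own z points up. Origin: centre of its underside. Leave it alone.
- spool: Brown bakelite ribbon spool with a crack, lying flat near the board's middle line, 40 mm across, 14 mm high. Origin: centre of its underside. Leave it alone.
- bender: Steel typebar bending tool lying along the board's far (+x) edge, 150 mm long (along its own y, from -73 to +78 mm), 13 mm wide, 9 mm high. Origin: centre of its underside. Leave it alone.
- segment: Nickel-plated half-moon type segment with fine slots, on the granite beyond the board, about 125 x 50 mm, 12 mm high. Origin: on its underside, near the middle. Leave it alone.
- flat_tin: Flat tin with its lid on, against the board's other short side, same outline as the tray: 190 mm along its own x, 120 mm along its own y, 22 mm high. Origin: centre of its underside. Leave it alone.
- oil_can: Small brass oil can with a bent spout on the granite beyond the board, 72 mm across, 130 mm high. Origin: centre of its underside. Leave it alone.
- screwdriver: Wood-handled screwdriver, 190 mm long, lying on the granite at the robot's left. Origin: on its underside, near the middle. Leave it alone.

How it is judged:
At the end, for the whole second after the job is handed in: The centres of all three collars lie within the tray's walls (within 93 mm and 58 mm of its centre along its own x and y) and down in it (less than 34 mm above its underside, so no more than 4 mm over its rim) (x of collar1_center in the frame of tray between -0.093 and 0.093 m and y of collar1_center in the frame of tray between -0.058 and 0.058 m and z of collar1_center in the frame of tray between 0 and 0.034 m and x of collar2_center in the frame of tray between -0.093 and 0.093 m and y of collar2_center in the frame of tray between -0.058 and 0.058 m and z of collar2_center in the frame of tray between 0 and 0.034 m and x of collar3_center in the frame of tray between -0.093 and 0.093 m and y of collar3_center in the frame of tray between -0.058 and 0.058 m and z of collar3_center in the frame of tray between 0 and 0.034 m); the robot touches nothing.
It fails at once if a collar is lifted more than 17 mm off the board (height (world z) of any of collar1_center, collar2_center, collar3_center above 0.0595 m).
It fails at once if a collar is pinched or pressed with more than 15 N (contact force between the fingers and collar1 above 15 N or contact force between the fingers and collar2 above 15 N or contact force between the fingers and collar3 above 15 N).
It fails at once if a bystander is moved more than 15 mm (distance of any of loupe, spool, bender, segment, flat_tin, oil_can, screwdriver from where it was at the start of the episode above 0.015 m).
It fails at once if the loupe is tipped (angle between loupe's own z axis and vertical above 0.35 rad).
It fails at once if the tray is shoved more than 30 mm (distance of tray from where it was at the start of the episode above 0.03 m).
It also fails if it takes over 54 s, if anything falls off the work surface, if the arm or the gripper's body presses on something with over 40 N, if the wrist force passes 120 N, or if a joint passes its speed limit or range.

### The arm

A 7-joint arm with a two-finger parallel gripper is mounted at the origin on the work surface. World frame = base frame: x ahead of the robot, y to its left, z up, the work surface at z = 0. Lengths are in m, angles in rad, forces in N, time in s.
With the tool pointing down it reaches from about 0.375 to 0.925 m from the base axis. Payload 3.1 kg.
Tool frame: the origin (TCP) lies between the finger pads; the fingertips stand 19 mm ahead of it and the grasp point (between the pads) is the TCP; z points along the fingers, y is the direction in which the jaws open and shut (so a half turn about z gives the same grasp; the last joint's range is limited). The gripper opens to 85 mm and grips with 20 to 120 N. Pads are 22 mm wide; open, the fingers measure 114 mm over their backs; the gripper's body (76 mm by 85 mm) begins 54 mm behind the grasp point. The pads swing forward as they close: fully open they stand 13 mm farther back than shut.
Start: joints at [1.211, 0.383, 0.044, 1.598, -0.018, 1.161, -0.05], TCP at [0.168, -0.628, 0.25] pointing down, gripper open.
Joint ranges: [-2.61, 2.61], [-0.41, 2.15], [-1.48, 1.57], [0, 2.5], [-1.57, 4.71], [0.05, 1.97], [-2.85, 2.85]. Speed limits (rad/s): [2.79, 2.79, 3.14, 3.14, 3.14, 3.14, 3.14].

### API

Orientations are given as a unit quaternion [x, y, z, w].
In Python, from bench import move_ptp, movel, move_j, move_gripper, pause, inverse_kinematics, read_camera, camera_params, MotionError, sign_off, look_for, tip_of, read_time_s, read_qpos, read_joint_vel, read_effort, read_eef_pos, read_tcp_rot, read_ft_force, read_ft_torque, read_finger_gap gives the robot as it stands. Calls block until the motion is done:
- move_ptp(position, orientation): joint-space move of the TCP to a pose.
- movel(position, orientation=None, speed=0.15): straight line of the TCP; orientation=None keeps the orientation; speed is the mean speed in m/s.
- move_j(angles): joint-space move.
- move_gripper(opening, effort=None): finger opening in m; effort is the grip in N (None keeps the last); returns when the fingers have stopped.
- pause(seconds).
- inverse_kinematics(position, orientation): joint angles nearest the present ones, or None.
- read_camera(name): name is "scene" or "side" or "wrist"; returns the picture (480x640x3 uint8, red, green, blue); there is no depth.
- camera_params(name): a dict with "K" (3x3 intrinsics, pixels), "dist_coeffs" ([k1, k2, p1, p2, k3] as OpenCV has them; the pictures are not rectified), "camera_from_world" (4x4, takes a point from world to camera coordinates). Camera axes: x right, y down, z forward; pixel columns grow to the right and rows downward; lengths in m; the calibration is good to about 2 mm. A picture is of the moment at which its call begins: read the wrist's pose just before it. camera_params takes no time and is no camera call; for the wrist camera it gives the pose at the moment of the call.
A pose or a line that the arm cannot do raises MotionError and nothing moves.
- sign_off(): hands the job in, once; it reports no verdict.
Trained networks look in the newest picture that a camera, given by its name, has taken for a name from the list of things; names that differ only in an ending like _2 or _b are one class to them, and where a whole thing is asked for, a point or a joint stands for the part that bears it (a point fixed in the world has none). Each returns a list of dicts, best first, with "confidence" (0 to 1); they miss things now and then, are a little off and sometimes report something else, mostly with a low value. They report only what shows in the picture. A call takes as long as a camera call.
- look_for(camera, name): "at" ([column, row] in pixels, amid what is visible of it).
- tip_of(camera, name): "at" ([column, row] in pixels: a listed point, or the origin of a listed thing).
Readings, each from a call of its own:
- read_time_s(): time.
- read_qpos(): joint angles.
- read_joint_vel(): joint speeds.
- read_effort(): joint torques, N m.
- read_eef_pos(): TCP position.
- read_tcp_rot(): TCP orientation.
- read_ft_force(): force on the tool from outside, world axes, zero at the start.
- read_ft_torque(): the same for the moment, N m.
- read_finger_gap(): finger opening in m.
Only numpy, scipy, OpenCV 4.12 (cv2) and the standard library are available. Lean on these libraries where they do the work, as an engineer would, in place of code of your own. Each camera call takes 0.05 s, during which the arm holds its last target.

## Working session

There is one attempt and no reset: what is moved stays moved. The work goes in short steps, each a Python script; the robot and the scene stay as the last script left them, time stands still between calls to the robot, and variables do not carry over. Pictures are saved under pics/ and viewed, and the job is handed in when it is done.

```bash
ls; mkdir -p pics; cat > h.py <<'E'
import numpy as np, cv2, json
from bench import *
def ray(cam,px,z,P=None):
    P=P or camera_params(cam)
    K=np.array(P["K"]);d=np.array(P["dist_coeffs"]);T=np.array(P["camera_from_world"])
    u=cv2.undistortPoints(np.array([[px]],float),K,d)[0,0]
    R=T[:3,:3];c=-R.T@T[:3,3];v=R.T@np.array([u[0],u[1],1.])
    return c+v*(z-c[2])/v[2]
def proj(cam,p):
    P=camera_params(cam);T=np.array(P["camera_from_world"])
    q,_=cv2.projectPoints(np.array(p,float).reshape(-1,1,3),cv2.Rodrigues(T[:3,:3])[0],T[:3,3],np.array(P["K"]),np.array(P["dist_coeffs"]))
    return q[:,0]
def save(cam,name):
    im=read_camera(cam);cv2.imwrite(f"pics/{name}.png",im[:,:,::-1]);return im
E
python3 - <<'E'
from h import *
print(read_time_s(),read_tcp_rot())
Z={"collar1_center":.0425,"board":0,"tray":0,"loupe":.036,"spool":.036,"bender":.036,"segment":0,"flat_tin":0,"oil_can":0,"screwdriver":0}
for c in ["scene","side"]:
    save(c,c+"0")
    for n,z in Z.items():
        for d in tip_of(c,n)[:4]:
            if d["confidence"]>.2: print(c,n,round(d["confidence"],2),np.round(d["at"]),ray(c,d["at"],z).round(3)[:2])
print(read_time_s())
E
```

```text
pics
0.0 [ 9.91436159e-01  1.30585584e-01 -2.30750404e-04 -1.30184411e-03]
scene collar1_center 0.46 [312. 203.] [ 0.499 -0.057]
scene board 0.61 [311. 232.] [ 0.555 -0.001]
scene tray 0.59 [392. 275.] [0.546 0.258]
scene loupe 0.67 [339. 239.] [0.567 0.111]
scene spool 0.65 [304. 218.] [ 0.562 -0.021]
scene bender 0.65 [290. 249.] [0.682 0.067]
scene segment 0.72 [250. 280.] [0.79  0.058]
scene flat_tin 0.84 [251. 206.] [ 0.582 -0.219]
scene screwdriver 0.74 [496. 322.] [0.519 0.492]
scene screwdriver 0.29 [251. 208.] [ 0.588 -0.212]
side collar1_center 0.72 [271. 338.] [ 0.493 -0.05 ]
side board 0.72 [296. 308.] [0.554 0.029]
side tray 0.86 [266. 225.] [0.543 0.254]
side loupe 0.89 [286. 264.] [0.554 0.107]
side spool 0.94 [305. 317.] [ 0.558 -0.019]
side bender 0.72 [412. 268.] [0.777 0.032]
side bender 0.56 [361. 269.] [0.685 0.054]
side segment 0.71 [410. 270.] [0.786 0.054]
side flat_tin 0.95 [355. 420.] [ 0.59  -0.204]
side screwdriver 0.81 [237. 164.] [0.518 0.47 ]
side screwdriver 0.66 [456. 356.] [ 0.789 -0.143]
1.1
```

View pics/scene0.png

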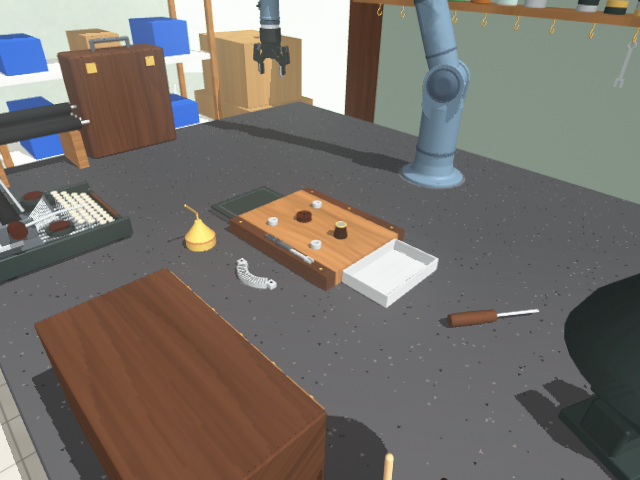

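View pics/side0.png

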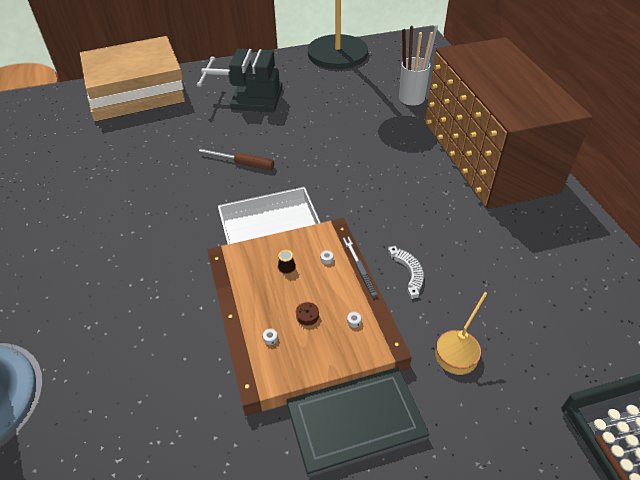

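Three collars appear in the side view at about (270,337), (354,319) and (327,257). In the scene view they are at about (316,204), (272,222) and (315,244). The tray is at the +y end. Next I'll take a closer view with the wrist camera.

```bash
python3 - <<'E'
from h import *
for c,l in [("scene",[(316,204),(272,222),(315,244)]),("side",[(270,337),(354,319),(327,257)])]:
    for p in l: print(c,p,ray(c,p,.0425).round(3)[:2])
P=camera_params("wrist");T=np.array(P["camera_from_world"]);R=T[:3,:3]
print("wristcam pos",-R.T@T[:3,3],R.round(2),P["K"],read_eef_pos())
# tool y along world y-ish, pointing down
for p in ([.50,0.03,.42],[.48,.03,.40],[.5,.03,.36]):
  for q in ([1,0,0,0],[0,1,0,0],[.7071,.7071,0,0]):
    print(p,q,inverse_kinematics(p,q))
E
```

```text
scene (316, 204) [ 0.493 -0.047]
scene (272, 222) [ 0.641 -0.05 ]
scene (315, 244) [0.632 0.096]
side (270, 337) [ 0.492 -0.047]
side (354, 319) [ 0.637 -0.051]
side (327, 257) [0.631 0.096]
wristcam pos [ 0.23951271 -0.60727713  0.37434261] [[ 0.26 -0.97 -0.  ]
 [-0.92 -0.25  0.29]
 [-0.28 -0.07 -0.96]] [[357.59832093   0.         314.4652467 ]
 [  0.         357.59832093 239.58855463]
 [  0.           0.           1.        ]] [ 0.16824183 -0.62785279  0.25028417]
[0.5, 0.03, 0.42] [1, 0, 0, 0] [ 0.65226574  0.03485036 -0.80329562  1.67825331  0.02529639  1.43917795
 -1.72484326]
[0.5, 0.03, 0.42] [0, 1, 0, 0] [ 0.7151458   0.03995056 -0.86882442  1.67627179  0.03076625  1.43957722
  1.41348452]
[0.5, 0.03, 0.42] [0.7071, 0.7071, 0, 0] [ 0.62834454  0.03306568 -0.77850783  1.67903693  0.02342017  1.4390457
 -0.15296718]
[0.48, 0.03, 0.4] [1, 0, 0, 0] [ 0.67507805 -0.01121011 -0.80310316  1.75199103 -0.00818856  1.39739265
 -1.69737719]
[0.48, 0.03, 0.4] [0, 1, 0, 0] [ 0.72539676 -0.00955787 -0.85253646  1.75047702 -0.00730612  1.39741007
  1.44493972]
[0.48, 0.03, 0.4] [0.7071, 0.7071, 0, 0] [ 0.67176546 -0.01131788 -0.79985071  1.75209325 -0.00824128  1.3973918
 -0.12663128]
[0.5, 0.03, 0.36] [1, 0, 0, 0] [ 0.61155334  0.06350695 -0.77531652  1.77582476  0.04586456  1.32063386
 -1.74491254]
[0.5, 0.03, 0.36] [0, 1, 0, 0] [ 0.72118688  0.07590193 -0.89243777  1.77226669  0.06095287  1.32208464
  1.38593326]
[0.5, 0.03, 0.36] [0.7071, 0.7071, 0, 0] [ 0.63006896  0.0653889  -0.79493753  1.77519942  0.04815719  1.32084435
 -0.17571974]
```

Both cameras agree to about 4 mm: A (.493,-.047), B (.639,-.050), C (.632,.096). The tray may not reach that far in x, so I need accurate board and tray frames.

```bash
python3 - <<'E'
from h import *
move_gripper(0.012)
move_ptp([.54,0.0,.38],[.70710678,.70710678,0,0])
print(read_time_s(),read_eef_pos(),read_finger_gap())
P=camera_params("wrist");json.dump({k:np.array(v).tolist() for k,v in P.items()},open("w1.json","w"))
save("wrist","w1")
Z={"collar1_center":.0425,"tray":0,"loupe":.036,"spool":.036,"bender":.036,"board":0}
for n,z in Z.items():
    for d in tip_of("wrist",n)[:4]:
        if d["confidence"]>.2: print(n,round(d["confidence"],2),np.round(d["at"]),ray("wrist",d["at"],z,P).round(4)[:2])
print(read_time_s())
E
```

```text
4.4 [ 0.54005997 -0.00179078  0.37960357] 0.01198845225784697
collar1_center 0.58 [276. 221.] [ 0.4887 -0.0404]
loupe 0.78 [326. 102.] [0.5545 0.1086]
spool 0.74 [333. 202.] [ 0.5642 -0.0168]
bender 0.91 [429. 138.] [0.6856 0.0664]
bender 0.73 [385. 109.] [0.6277 0.1012]
bender 0.73 [478. 274.] [ 0.7723 -0.121 ]
board 0.75 [333. 165.] [0.5653 0.029 ]
4.75
```

View pics/w1.png

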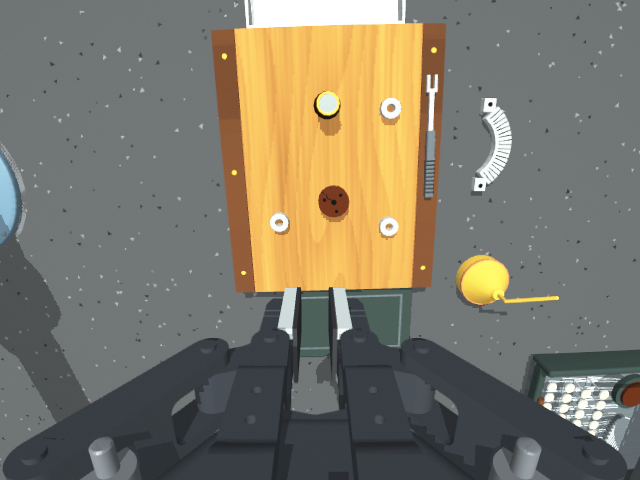

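The wrist view shows the board's top corners at about (212,30), (446,23), (431,286) and (236,292). The collars are at (279,222), (389,226) and (391,107), and the tray's near edge runs from columns 246 to 404 at row ~26.

```bash
python3 - <<'E'
from h import *
P=json.load(open("w1.json"))
for n,px,z in [("fl",(212,30),.036),("fr",(446,23),.036),("nr",(431,286),.036),("nl",(236,292),.036),("A",(279,222),.0425),("B",(389,226),.0425),("C",(391,107),.0425),("loupetop",(327,103),.069),("spool",(334,201),.050),("bendtip",(433,76),.045),("bendbase",(429,197),.045),("trL",(247,26),.030),("trR",(404,23),.03),("trL0",(244,3),.03),("trR0",(406,3),.03)]:
    print(n,ray("wrist",px,z,P).round(4)[:2])
im=cv2.imread("pics/w1.png");cv2.imwrite("pics/w1c.png",cv2.resize(im[0:60,200:460],None,fx=3,fy=3,interpolation=2))
im=cv2.imread("pics/side0.png");cv2.imwrite("pics/s0c.png",cv2.resize(im[170:290,190:370],None,fx=4,fy=4,interpolation=2))
E
```

```text
fl [0.4179 0.1931]
fr [0.6968 0.2007]
nr [ 0.706  -0.1385]
nl [ 0.4259 -0.1467]
A [ 0.492  -0.0418]
B [ 0.6387 -0.0477]
C [0.6335 0.1031]
loupetop [0.5541 0.1056]
spool [ 0.5644 -0.0124]
bendtip [0.6822 0.1392]
bendbase [ 0.6886 -0.0081]
trL [0.4591 0.1981]
trR [0.6476 0.2012]
trL0 [0.4565 0.2237]
trR0 [0.649  0.2235]
```

View pics/w1c.png

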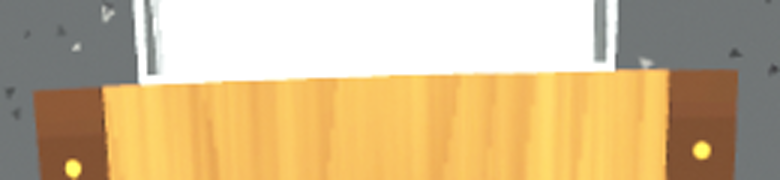

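View pics/s0c.png

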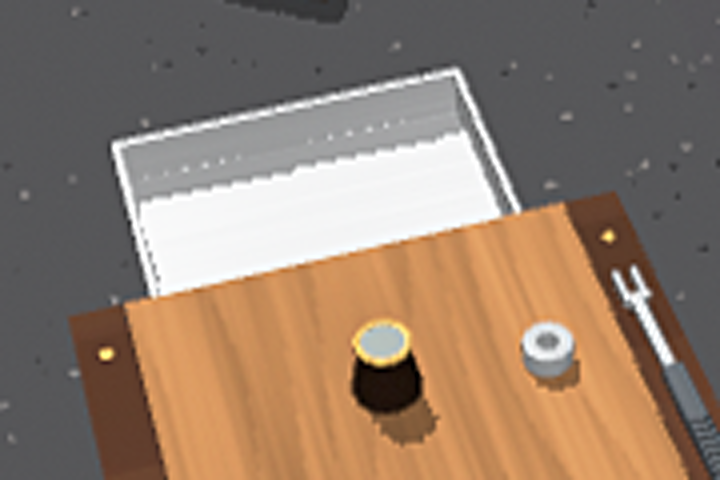

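The board measures about 280×340 mm, with yaw ≈ 0.025, and its +y edge is at y ≈ .198. The tray spans x .459–.648. I'll aim B and C slightly inward, pushing with a narrow two-finger fork aligned to each path. C goes first, with a guarded descent.

```bash
cat >> h.py <<'E'
def sweep(c,end,zt=.059,back=.042):
    c=np.array(c);end=np.array(end);d=(end-c)/np.linalg.norm(end-c)
    a=np.arctan2(d[1],d[0]);q=[np.cos(a/2),np.sin(a/2),0,0]
    s=c-d*back
    move_ptp([*s,.11],q)
    for z in (.078,.072,.066,zt):
        movel([*s,z],q,speed=.06);f=np.array(read_ft_force())
        if abs(f[2])>4: print("contact",z,f,read_eef_pos()); movel([*s,z+.004],q,speed=.05); zt=z+.004;break
    print("down",np.array(read_eef_pos()).round(4),f.round(1))
    n=4;pts=[s+(end-s)*k/n for k in range(1,n+1)]
    movel([*pts[-1],zt],q,speed=.07)
    print("end",np.array(read_eef_pos()).round(4),np.array(read_ft_force()).round(1))
    return q
E
python3 - <<'E'
from h import *
move_gripper(0.015)
q=sweep([.633,.099],[.612,.215])
p=read_eef_pos();movel([p[0],p[1],.13],q,speed=.15)
save("side","s1");save("scene","c1");print(read_time_s())
im=cv2.imread("pics/s1.png");cv2.imwrite("pics/s1c.png",cv2.resize(im[150:390,170:430],None,fx=2.5,fy=2.5,interpolation=2))
E
```

```text
down [0.6399 0.0575 0.0583] [ 0.7 -0.7  0.6]
end [0.6122 0.2145 0.059 ] [ 0.3  0.1 -0.8]
10.7083
```

View pics/s1c.png

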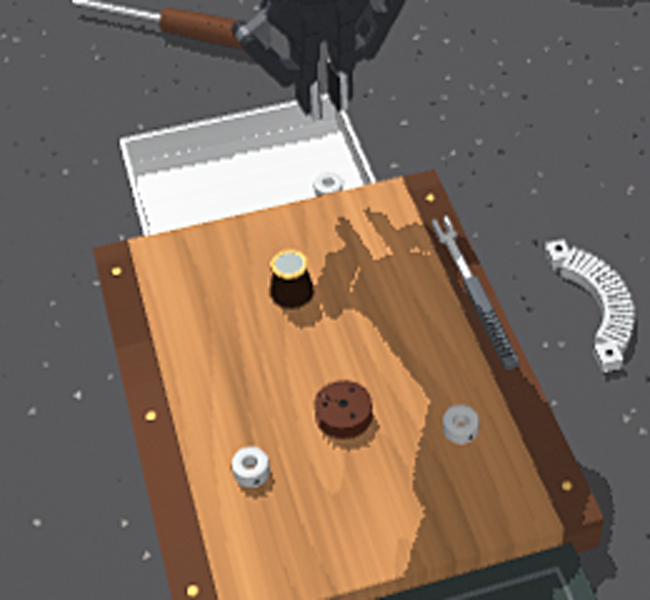

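C is in the tray, at (328,184) in the crop, and everything else is unmoved. B and A are next.

```bash
python3 - <<'E'
from h import *
q=sweep([.6385,-.049],[.602,.218])
p=read_eef_pos();movel([p[0],p[1],.13],q,speed=.15)
save("side","s2");print(read_time_s())
im=cv2.imread("pics/s2.png");cv2.imwrite("pics/s2c.png",cv2.resize(im[150:390,170:430],None,fx=2.5,fy=2.5,interpolation=2))
E
```

```text
down [ 0.6436 -0.0906  0.0583] [-0.2  0.5  0.7]
end [0.602  0.2178 0.059 ] [-0.4 -0.2 -0.9]
18.6083
```

View pics/s2c.png

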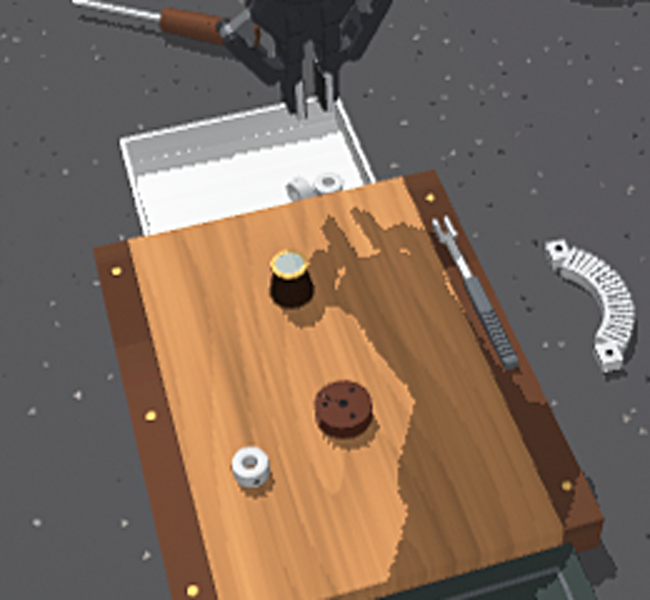

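B is in the tray too, leaning against C at (300,188) in the crop. A is last.

```bash
python3 - <<'E'
from h import *
q=sweep([.492,-.045],[.502,.218])
p=read_eef_pos();movel([p[0],p[1],.16],q,speed=.15)
move_ptp([.50,.03,.38],[.70710678,.70710678,0,0])
save("side","s3");pause(.05);save("wrist","w3");print(read_time_s())
for d in tip_of("side","collar1_center"): print(d)
im=cv2.imread("pics/s3.png");cv2.imwrite("pics/s3c.png",cv2.resize(im[150:390,170:430],None,fx=2.5,fy=2.5,interpolation=2))
E
```

```text
down [ 0.4899 -0.0869  0.0585] [0.1 0.8 0.2]
end [0.502  0.2178 0.059 ] [-1.   0.1  0.7]
27.8917
{'at': [251.3, 237.5], 'confidence': 0.46}
```

View pics/s3c.png

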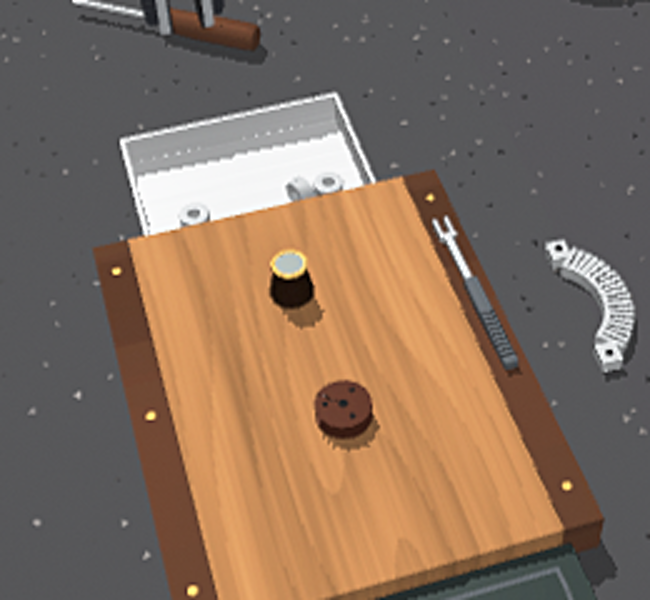

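View pics/w3.png

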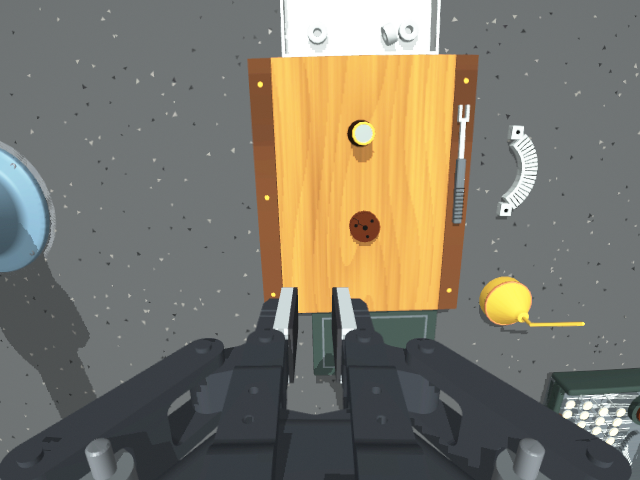

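The wrist view shows all three collars down in the tray, at (317,36), (389,35) and (407,32), clear of the wall at row ~55. The loupe, spool and bender haven't moved, and the arm is clear.

```bash
python3 - <<'E'
from h import *
for p in [(317,36),(389,35),(407,32)]: print(ray("wrist",p,.0095).round(3))
sign_off()
E
```

```text
[0.501 0.224 0.01 ]
[0.591 0.226 0.01 ]
[0.614 0.23  0.01 ]
the job is handed in; nothing more can be done
```

All three collars are in the tin tray and the job is handed in, about 28 s into the 54 s limit. I swept each one off the board's +y edge with a nearly closed two-finger fork (15 mm gap). The far two were pushed slightly inward, because the tray did not extend far enough in x to catch a straight push.

- **Collars:** the final pictures put them at about (0.501, 0.224), (0.591, 0.226) and (0.614, 0.230) m. That is well inside the tray, which spans about x 0.459–0.648 m and starts at y ≈ 0.20 m. Two lie flat, and one leans on its neighbour.
- **Bystanders:** the loupe is standing. It, the spool, the bender and the tray look unmoved in the pictures; I did not measure their final positions.
- **Forces:** the wrist force was 1 N or less at each reading, taken before and after each sweep. I did not record it during the pushes.
- **Disagreement:** the detection network reported only one collar in the last side picture, so the count of three comes from viewing the pictures.

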